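# Run a fingertip test along the sprung trip rail of a machine guard

## Robot

A 7-joint arm with a two-finger parallel gripper is mounted at the origin on the work surface. World frame = base frame: x ahead of the robot, y to its left, z up, the work surface at z = 0. Lengths are in mm, angles in rad, forces in N, time in s.
With the tool pointing down it reaches from about 400 to 900 mm from the base axis. Payload 5.6 kg.
Tool frame: the origin (TCP) lies midway between the tips of the shut fingers; the grasp point (between the pads) lies 19 mm behind it; x points along the fingers, y is the direction in which the jaws open and shut, and the axes are right-handed (so a half turn about x gives the same grasp; the last joint's range is limited). The gripper opens to 92 mm and grips with 3 to 60 N. Pads are 20 mm wide; open, the fingers measure 128 mm over their backs; the gripper's body (75 mm by 189 mm) begins 69 mm behind the grasp point.
Start: joints at [1.134, 0.468, -0.012, 1.603, 0.006, 1.071, -0.056], TCP at [249.365, -600.271, 214.592] pointing down, gripper open.
Joint ranges: [-2.53, 2.53], [-0.31, 2.02], [-1.57, 1.55], [0.28, 2.44], [-1.29, 4.43], [0.15, 1.84], [-2.92, 2.92]. Speed limits (rad/s): [2.57, 2.57, 3.14, 3.14, 3.14, 3.14, 3.14].

## Interface

Orientations are given as a rotation vector (axis times angle).
In Python, from cell import robot, grip, kin, viewer gives the robot as it stands. Calls block until the motion is done:
- robot.movep(position, orientation): joint-space move of the TCP to a pose.
- robot.servo_line(position, feed=150, rotation=None): straight line of the TCP; rotation=None keeps the orientation; feed is the mean speed in mm/s.
- robot.goto_joints(angles): joint-space move.
- grip(opening, newtons=None): opening from 0.0 (shut) to 1.0 (fully open); newtons is the grip in N (None keeps the last); returns when the fingers have stopped.
- robot.hold(seconds).
- kin.ik(position, orientation): joint angles nearest the present ones, or None.
- robot.observe(): the state.
- viewer.read_camera(name): name is "side" or "top" or "wrist"; returns the picture (400x640x3 uint8, red, green, blue); there is no depth.
- viewer.camera_info(name): a dict with "camera_matrix" (3x3 intrinsics, pixels), "R" (3x3) and "t" (3): a world point X has camera coordinates R X + t. Camera axes: x right, y down, z forward; pixel columns grow to the right and rows downward; lengths in mm; the calibration is good to about 2 mm. A picture is of the moment at which its call begins: read the wrist's pose just before it. camera_info takes no time and is no camera call; for the wrist camera it gives the pose at the moment of the call.
A pose or a line that the arm cannot do raises robot.IKError and nothing moves.
- robot.job_done(): hands the job in, once; it reports no verdict.
Trained networks look in the newest picture that a camera, given by its name, has taken for a name from the list of things; names that differ only in an ending like _2 or _b are one class to them, and where a whole thing is asked for, a point or a joint stands for the part that bears it (a point fixed in the world has none). Each returns a list of dicts, best first, with "confidence" (0 to 1); they miss things now and then, are a little off and sometimes report something else, mostly with a low value. They report only what shows in the picture. A call takes as long as a camera call. They do not tell look-alikes from the thing itself.
- viewer.silhouettes(name, camera): "mask" (400x640 bool, what is visible of it).
- viewer.pinpoint(name, camera): "at" ([x, y, z] in mm, in the coordinates of the camera as it stood for that picture, good to about 4 mm: a listed point, or the origin of a listed thing).
The state is a dict: "t": time; "joints": joint angles; "joint_velocities": joint speeds; "joint_torque": joint torques, N m; "tcp_pos": TCP position; "tcp_rot": TCP orientation; "contact_force": force on the tool from outside, world axes, zero at the start; "wrist_torque": the same for the moment, N m; "grip_width": opening from 0.0 (shut) to 1.0 (fully open).
Only numpy, scipy, OpenCV 4.12 (cv2) and the standard library are available. Lean on these libraries where they do the work, as an engineer would, in place of code of your own. Each camera call takes 0.05 s, during which the arm holds its last target.

## Task

Check the guard's black-and-yellow sprung trip rail: with the tips of the closed fingers, press it lightly down at the end next to the green post, then run along the top of the whole rail, round the bend, to the end next to the red post in one stroke, keeping it slightly pressed all the way and never near the bottom of its travel. Then lift off and finish clear, with the rail sprung back up; nothing is to be picked up, and the tool holder, the collar and the red case must stay where they are.

Things in the scene. Friction and masses are not known exactly. Their poses are not given: they have to be found in the camera images.
- guard: The fixed grey housing that carries the rail: two legs 155 mm long, 36 mm wide and 58 mm high that meet at a bend, on 70 mm wide dark foot plates 6 mm high, with a 50 by 70 by 45 mm high grey switch box outside the bend. Origin on the bench under the bend. At yaw 0 the bend points to +x (away from the robot) and one leg runs to +y, the other to -y, each leaning 25 degrees back to -x (130 degrees between the legs inside the bend). It cannot be moved.
- rail_left_end (a point): Middle of the rail's top face at the very end of its left (+y) leg. Rail: one rigid bent bar, 30 mm wide and 16 mm thick, with a flat level top 93 mm above the bench when not pressed; each leg is straight and 155 mm long from the bend. Striped from either end: black 30 mm, yellow 50 mm, black 50 mm, yellow bend. The point sinks with the rail.
- rail_bend (a point): Middle of the rail's top face at the bend, where the centre lines of the two legs meet.
- rail_right_end (a point): Middle of the rail's top face at the very end of its right (-y) leg.
- rail (a joint): How far the whole rail is pressed straight down, in m: 0 = up, 0.014 = on its stop. It does not tilt. Springs push it up: it starts to sink at about 1.5 N and takes 0.7 N more per mm (about 4.3 N at 4 mm, 8.5 N at 10 mm). Slightly pressed means 2 to 8 mm. It springs back when released.
- band1: Black end band, 30 mm long, at the left (+y) end of the rail's top. It is 30 mm wide and 16 mm thick, fixed to the rail and sinks with it. Origin at the centre of its underside; x along this leg outward from the bend, z up.
- band3: Black band, 50 mm long, 25 to 75 mm from the bend on the left (+y) leg of the rail's top. It is 30 mm wide and 16 mm thick, fixed to the rail and sinks with it. Origin at the centre of its underside; x along this leg outward from the bend, z up.
- band4: Yellow band at the bend of the rail's top, reaching 25 mm along both legs; 30 mm wide and 16 mm thick, fixed to the rail. Origin at the bend, on its underside; axes as those of the guard.
- band5: Black band, 50 mm long, 25 to 75 mm from the bend on the right (-y) leg of the rail's top. It is 30 mm wide and 16 mm thick, fixed to the rail and sinks with it. Origin at the centre of its underside; x along this leg outward from the bend, z up.
- band7: Black end band, 30 mm long, at the right (-y) end of the rail's top. It is 30 mm wide and 16 mm thick, fixed to the rail and sinks with it. Origin at the centre of its underside; x along this leg outward from the bend, z up.
- green_post: Fixed round post painted green, 40 mm across on a 48 mm dark foot, 80 mm high, 45 mm beyond one end of the rail (either end): the stroke starts at this end. Origin at the centre of its underside.
- red_post: Fixed round post painted red, same size, 45 mm beyond the other end of the rail: the stroke finishes at that end. Origin at the centre of its underside.
- holder_mid (a point): Loose steel tool holder standing cone up on the bench robot-side of the rail, 60 mm across, 75 mm high; the point is half-way up on its axis. Leave alone.
- collar_mid (a point): Loose dark steel collar lying flat beyond the rail, 56 mm across, 26 mm high; the point is its centre. Leave alone.
- case_mid (a point): Loose red case lying on the bench beyond the rail, 150 by 36 by 30 mm high; the point is its centre, x along its length. Leave alone.
Not all that is in view belongs to the job. There is more than one size of the green_post; the job needs the middle-sized.

How it is judged:
By the outcome, as a careful person would: the job done as asked, in the order asked, and still so for the second after the job is handed in, with the robot touching nothing.
It also fails if it takes over 45 s, if anything falls off the work surface, if the arm or the gripper's body presses on something with over 40 N, if the wrist force passes 120 N, or if a joint passes its speed limit or range.

## Working session

There is one attempt and no reset: what is moved stays moved. The work goes in short steps, each a Python script; the robot and the scene stay as the last script left them, time stands still between calls to the robot, and variables do not carry over. Pictures are saved under pics/ and viewed, and the job is handed in when it is done.

```bash
ls; mkdir -p pics
python3 - <<'E'
from cell import robot, grip, kin, viewer
import cv2
s=robot.observe();print(s)
for c in("side","top"):
    im=viewer.read_camera(c);cv2.imwrite(f"pics/{c}0.png",im[:,:,::-1])
    i=viewer.camera_info(c);print(c,i)
E
```

```text
pics
{'t': 0.0, 'joints': array([ 1.13396572,  0.46838755, -0.0115839 ,  1.60362059,  0.00603977,
        1.07138287, -0.05628716]), 'joint_velocities': array([ 4.15118265e-04, -7.94532159e-04, -7.66993083e-04,  7.57291456e-04,
        1.94222817e-04, -2.04158672e-05, -1.87957420e-04]), 'joint_torque': array([-1.20583587e-03, -5.20580757e+01, -1.29092380e-02, -2.43755597e+01,
       -5.66321367e-02,  1.71121827e-02,  1.61013945e-04]), 'tcp_pos': array([ 249.11484187, -599.74059101,  213.63487628]), 'tcp_rot': array([ 2.00549793,  0.40187961, -2.00653543]), 'contact_force': array([-0.27808098,  0.74056971, -0.47672951]), 'wrist_torque': array([ 0.00834219,  0.04546629, -0.02881827]), 'grip_width': 0.9997435364441697}
side {'camera_matrix': array([[456.97179483,   0.        , 315.41375479],
       [  0.        , 456.97179483, 196.77032085],
       [  0.        ,   0.        ,   1.        ]]), 'R': array([[ 0.96110171, -0.27583455,  0.01409981],
       [-0.16883634, -0.62715161, -0.76037829],
       [ 0.21858132,  0.72842032, -0.64932738]]), 't': array([-584.33148064,  147.94003565,  977.43309967])}
top {'camera_matrix': array([[506.17781621,   0.        , 322.2273676 ],
       [  0.        , 506.17781621, 202.18432345],
       [  0.        ,   0.        ,   1.        ]]), 'R': array([[-0.00483405, -0.99992622,  0.01114408],
       [-0.98723885,  0.00299824, -0.15921829],
       [ 0.15917313, -0.01177154, -0.9871805 ]]), 't': array([ -38.29701537,  596.5731925 , 1241.5983697 ])}
```

View pics/side0.png

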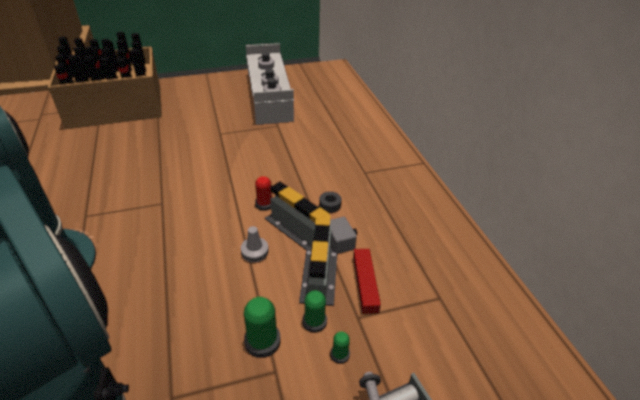

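View pics/top0.png

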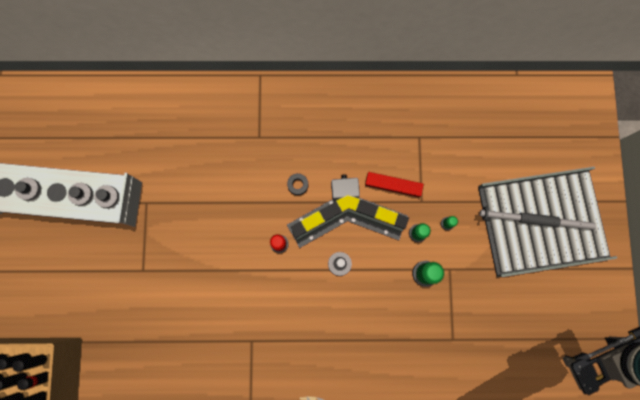

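```bash
cat > h.py <<'E'
from cell import robot, grip, kin, viewer
import numpy as np, cv2
def world(p,i): return i["R"].T@(np.array(p)-i["t"])
def ray(px,i,z):
    d=i["R"].T@np.linalg.inv(i["camera_matrix"])@np.array([px[0],px[1],1.]); o=-i["R"].T@i["t"]
    return o+d*(z-o[2])/d[2]
def proj(X,i):
    c=i["camera_matrix"]@(i["R"]@np.array(X,float)+i["t"]); return c[:2]/c[2]
E
python3 - <<'E'
from h import *
np.set_printoptions(precision=1,suppress=True)
for c in("top","side"):
    i=viewer.camera_info(c);viewer.read_camera(c)
    for n in("rail_left_end","rail_bend","rail_right_end","green_post","red_post","guard","band1","band7","holder_mid","collar_mid","case_mid"):
        for d in viewer.pinpoint(n,c): 
            w=world(d["at"],i);print(c,n,round(d["confidence"],2),w,proj(w,i))
E
```

```text
top rail_left_end 0.69 [518.7  32.3  94.2] [292.6 230.8]
top rail_left_end 0.67 [591.2 -99.    0.4] [344.1 207. ]
top rail_left_end 0.65 [ 574.8 -147.6   74.6] [365.3 208.9]
top rail_bend 0.9 [ 595.  -102.5   93. ] [347.6 199.7]
top rail_right_end 0.66 [650.8  22.1  12.1] [298.2 184. ]
top rail_right_end 0.63 [ 538.1 -248.3   90.6] [407.2 222.7]
top green_post 0.75 [ 526.7 -287.2    0.7] [416.1 231. ]
top green_post 0.58 [ 544.1 -369.6   -0.4] [447.  224.4]
top red_post 0.48 [569.5 -59.5  74. ] [330.  211.2]
top guard 0.63 [591.9 -99.8  -0. ] [344.4 206.7]
top band1 0.84 [571.1 -58.5  76.8] [329.6 210.4]
top band1 0.7 [ 591.4 -104.1   81.9] [347.9 201.9]
top band1 0.61 [ 575.9 -148.9   75.7] [365.9 208.4]
top band1 0.49 [ 545.3 -232.9   75.5] [399.9 220.5]
top band1 0.43 [522.8  22.8  77.7] [296.8 229.8]
top band7 0.84 [571.1 -58.5  76.8] [329.6 210.4]
top band7 0.7 [ 591.4 -104.1   81.9] [347.9 201.9]
top band7 0.61 [ 575.9 -148.9   75.7] [365.9 208.4]
top band7 0.49 [ 545.3 -232.9   75.5] [399.9 220.5]
top band7 0.43 [522.8  22.8  77.7] [296.8 229.8]
top holder_mid 0.9 [444.1 -87.6
[... 889 characters left out ...]
[321.6 221.8]
side band1 0.55 [525.1  23.8  79.5] [278.7 189.8]
side band1 0.47 [ 576.1 -153.5   81.4] [321.6 238.1]
side band1 0.45 [517.9  35.   96.5] [274.2 181.7]
side band7 0.74 [ 545.3 -228.4   77.2] [317.4 269.7]
side band7 0.73 [ 590.9 -103.4   77.9] [321.6 221.8]
side band7 0.55 [525.1  23.8  79.5] [278.7 189.8]
side band7 0.47 [ 576.1 -153.5   81.4] [321.6 238.1]
side band7 0.45 [517.9  35.   96.5] [274.2 181.7]
side holder_mid 0.86 [441.9 -85.1  31.5] [252.9 244.1]
side collar_mid 0.86 [653.4  23.   11.8] [330.6 202.5]
side case_mid 0.56 [ 649.3 -225.3   15.8] [364.8 277.8]
side case_mid 0.27 [518.5  31.7  97.7] [274.8 182.1]
side case_mid 0.22 [ 523.7 -288.3    1.5] [314.6 320.9]
```

The pictures show the rail with its bend at about (348,200) in the top view. There are three green posts in the top view:
- **Middle (421,231):** in line with the rail's right end, at world (523,-288).
- **Small (450,222):** world (547,-368).
- **Large (430,273):** world (417,-306).

The red post is at (278,243), beyond the left end. By size and by the 45 mm spacing, the middle post is the right one, so the stroke runs from the right end to the left end. Next I'll shut the fingers, rise, and take a close look.

```bash
cat >> h.py <<'E'
from scipy.spatial.transform import Rotation as Rn
def down(a): # tool x down, tool y at world azimuth a
    x=np.array([0,0,-1.]);y=np.array([np.cos(a),np.sin(a),0]);return Rn.from_matrix(np.c_[x,y,np.cross(x,y)]).as_rotvec()
E
python3 - <<'E'
from h import *
np.set_printoptions(precision=2,suppress=True)
s=robot.observe();print(Rn.from_rotvec(s["tcp_rot"]).as_matrix())
grip(0.0,20)
robot.servo_line([249,-600,300],feed=200)
for deg in(-90,-60,-30,0,30,60,90,120,150,180): print(deg,kin.ik([539,-248,300],down(np.radians(deg))))
E
```

```text
[[-0.    0.38 -0.92]
 [-0.   -0.92 -0.38]
 [-1.    0.    0.  ]]
-90 [ 0.52  0.31 -0.18  1.64  0.06  1.2  -1.25]
-60 [ 0.56  0.31 -0.24  1.64  0.08  1.2  -0.74]
-30 [ 0.63  0.32 -0.33  1.63  0.11  1.2  -0.24]
0 [ 0.7   0.34 -0.42  1.63  0.14  1.21  0.25]
30 [ 0.76  0.35 -0.5   1.62  0.18  1.21  0.75]
60 [ 0.8   0.36 -0.56  1.62  0.2   1.22  1.26]
90 [ 0.87  0.38 -0.64  1.62  0.24  1.23  1.75]
120 [ 1.23  0.67 -1.32  1.6   0.65  1.39  1.95]
150 [ 1.23  0.67 -1.32  1.6   0.65  1.39  2.47]
180 [ 0.33  0.3   0.05  1.65 -0.02  1.19 -2.75]
```

Run:
```python
from h import *
np.set_printoptions(precision=1,suppress=True)
R=down(-np.pi/2)
robot.movep([510,-190,330],R)
im=viewer.read_camera("wrist");i=viewer.camera_info("wrist")
cv2.imwrite("pics/w1.png",im[:,:,::-1])
print(robot.observe()["t"],robot.observe()["tcp_pos"],world([0,0,0],i))
for n in("rail_left_end","rail_bend","rail_right_end","green_post","red_post"):
    for d in viewer.pinpoint(n,"wrist"):
        w=world(d["at"],i);print(n,round(d["confidence"],2),w,proj(w,i))
```

```text
5.05 [ 509.7 -191.2  329.7] [ 574.8 -192.   500.1]
rail_left_end 0.79 [514.9  31.6  96.3] [134.8 170.9]
rail_bend 0.86 [587.7 -98.6  93.8] [237.6 109.4]
rail_right_end 0.78 [ 537.2 -252.    92.1] [365.5 151.9]
green_post 0.92 [ 522.1 -287.1   -1. ] [379.5 156.2]
green_post 0.87 [ 418.3 -305.7    1.3] [388.7 222.4]
green_post 0.83 [ 547.5 -371.5   -1.6] [436.6 139. ]
red_post 0.92 [495.7  75.1   0.6] [141.5 174.1]
red_post 0.21 [ 591.1 -101.6   92.1] [240.3 106.5]
```

View pics/w1.png

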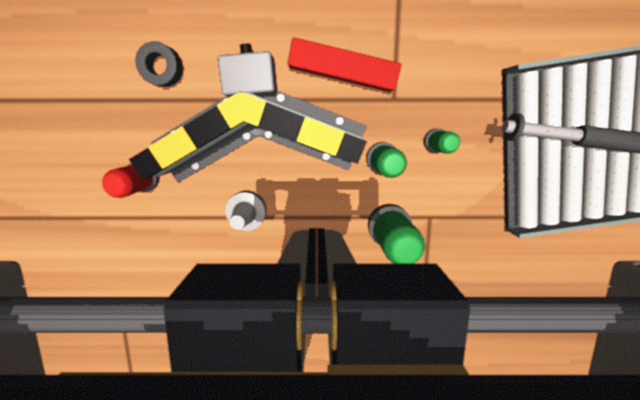

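The wrist view confirms it: the middle-sized green post at (386,160) stands beside the right black end (350,148). The small post is at (443,141), the large one at (400,235) and the red one at (128,180). I'll fit the rail pose and check it by reprojection.

Run:
```python
from h import *
from scipy.optimize import least_squares
L=155;a=np.radians(115)
def pts(p):
    b=np.array(p[:2]);f=lambda t:np.array([np.cos(t),np.sin(t)])
    return b+L*f(p[2]+a),b,b+L*f(p[2]-a), b+200*f(p[2]+a), b+200*f(p[2]-a)
M=[[(518.7,32.3),(518.1,32.7),(514.9,31.6)],[(595,-102.5),(592.1,-105.1),(587.7,-98.6),(592,-100),(596,-105)],[(538.1,-248.3),(540.4,-248.8),(537.2,-252)],[(494.5,72.1),(495.7,75.1)],[(526.7,-287.2),(522,-289.8),(522.1,-287.1)]]
r=lambda p:np.concatenate([(np.array(m)-q).ravel() for m,q in zip(M,pts(p))])
s=least_squares(r,[593,-104,0.07],loss="soft_l1",f_scale=3);print(s.x,np.array(pts(s.x)[:3]),s.fun.reshape(-1,2).round(1).tolist())
# outline
p=s.x
def outline(p,z=93):
    l,b,rr=pts(p)[:3];out=[]
    C=np.array([l,b,rr]);h=15
    n=[];d1=(l-b)/L;d2=(rr-b)/L
    n1=np.array([d1[1],-d1[0]]);n2=np.array([-d2[1],d2[0]])
    m=(n1+n2);m/=np.linalg.norm(m);k=h/(m@n1)
    return [np.r_[q,z] for q in (l+h*n1,b+k*m,rr+h*n2,rr-h*n2,b-k*m,l-h*n1)]
for c in("wrist","top"):
    im=viewer.read_camera(c)[:,:,::-1].copy();i=viewer.camera_info(c)
    sc=4
    big=cv2.resize(im,None,fx=sc,fy=sc,interpolation=cv2.INTER_CUBIC)
    P=np.array([(proj(X,i)+.5)*sc for X in outline(p)])
    cv2.polylines(big,[P.astype(int)],True,(255,0,255),1)
    lo=(P.min(0)-60).astype(int);hi=(P.max(0)+60).astype(int)
    cr=big[max(lo[1],0):hi[1],max(lo[0],0):hi[0]]
    f=min(1,780/cr.shape[1],580/cr.shape[0])
    cv2.imwrite(f"pics/fit_{c}.png",cv2.resize(cr,None,fx=f,fy=f))
```

```text
[ 5.93207194e+02 -1.02382365e+02  7.62457929e-02] [[ 517.19121782   32.69750547]
 [ 593.20719354 -102.3823651 ]
 [ 538.59213664 -247.44164802]] [[1.5, -0.4], [0.9, 0.0], [-2.3, -1.1], [1.8, -0.1], [-1.1, -2.7], [-5.5, 3.8], [-1.2, 2.4], [2.8, -2.6], [-0.5, -0.9], [1.8, -1.4], [-1.4, -4.6], [-0.6, 0.2], [0.6, 3.2], [4.0, 2.4], [-0.7, -0.2], [-0.6, 2.5]]
```

View pics/fit_wrist.png

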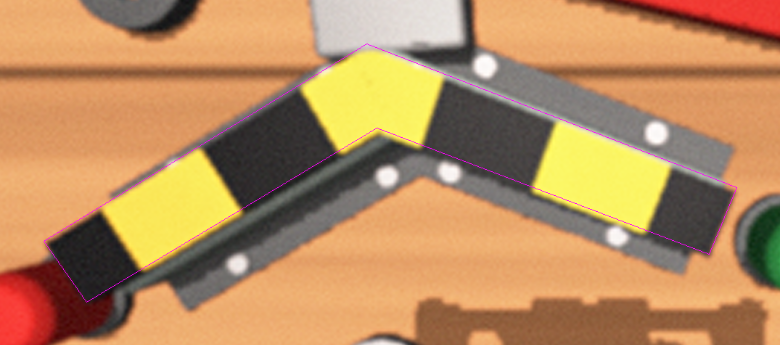

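View pics/fit_top.png

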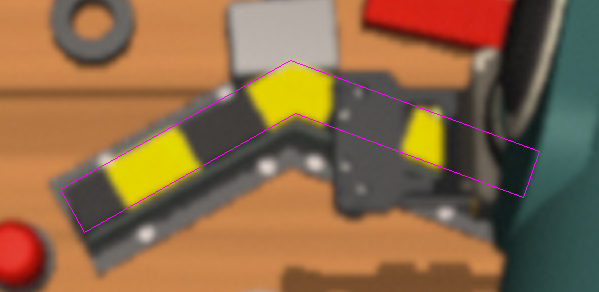

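The projected outline fits both views to about 2 mm (it sits slightly high in x in the wrist view, so I shift x by -1). Now I'll approach the green-post end and press.

```bash
cat >> h.py <<'E'
B=np.array([592.3,-102.4]);YAW=0.0762;A=np.radians(115)
DL=np.array([np.cos(YAW+A),np.sin(YAW+A)]);DR=np.array([np.cos(YAW-A),np.sin(YAW-A)])
S=B+150*DR;E_=B+150*DL
def st(tag=""):
    s=robot.observe();print(tag,round(s["t"],2),s["tcp_pos"].round(2),"F",s["contact_force"].round(2),flush=True);return s
E
python3 - <<'E'
from h import *
R=down(-np.pi/2)
robot.movep([*S,150],R);st("150")
robot.servo_line([*S,105],feed=80);robot.hold(.2);st("105")
for z in(97,94,92,91,90,89,88):
    robot.servo_line([*S,z],feed=20);robot.hold(.15);s=st(z)
    if s["contact_force"][2]>4.7: break
E
```

```text
150 6.18 [ 540.46 -242.61  151.21] F [ 0.49 -0.08 -0.69]
105 7.09 [ 539.83 -242.9   105.51] F [ 0.09  0.29 -0.01]
97 7.79 [ 539.5  -242.81   97.07] F [ 0.76  0.53 -0.56]
94 8.24 [ 539.45 -242.78   94.01] F [-0.3  -0.09  0.12]
92 8.64 [ 539.79 -242.89   92.29] F [ 1.15 -0.73  2.43]
91 9.04 [ 539.72 -242.89   91.18] F [ 1.35 -0.02  3.  ]
90 9.44 [ 539.73 -242.9    90.15] F [ 1.17 -0.08  2.95]
89 9.84 [ 539.74 -242.89   89.17] F [ 2.41 -0.54  4.55]
88 10.24 [ 539.72 -242.9    88.19] F [ 2.3  -0.44  5.86]
```

The press is good: about 4.8 mm deep at about 5 N. Now the stroke.

Run:
```python
from h import *
z=88.0
def go(p):
    global z
    robot.servo_line([*p,z],feed=45);s=st(z)
    e=s["tcp_pos"][2]-88.2
    F=s["contact_force"][2]
    if abs(e)>.5: z-=np.clip(e,-1,1)*.7
    if not 2.0<F<7.8: print("FORCE?",F); 
    return F
bad=0
P=[B+d*DR for d in(100,50,0)]+[B+d*DL for d in(50,100,150)]
for p in P:
    F=go(p)
    if F>8.5: z+=1.5
    if F<1.5: z-=1
robot.hold(.1);st("end")
```

```text
88.0 11.5 [ 555.72 -196.99   87.73] F [-0.44 -2.46  5.95]
88.0 12.76 [ 573.28 -150.3    87.69] F [-0.83 -2.44  4.92]
88.3566625930917 14.02 [ 590.78 -103.65   87.96] F [-1.47 -2.68  5.31]
88.3566625930917 15.28 [567.48 -58.89  88.35] F [ 1.28 -3.03  5.31]
88.3566625930917 16.53 [542.88 -15.31  88.32] F [ 1.11 -2.54  5.4 ]
88.3566625930917 17.79 [518.16  28.18  88.25] F [ 1.23 -2.38  4.84]
end 17.89 [518.19  28.21  88.24] F [ 0.93 -2.13  5.59]
```

Run:
```python
from h import *
np.set_printoptions(precision=1,suppress=True)
robot.servo_line([*E_,130],feed=60);robot.servo_line([*E_,300],feed=200)
robot.movep([480,-100,380],down(-np.pi/2));robot.hold(.5);st("clear")
for c in("wrist","side"):
    i=viewer.camera_info(c)
    im=viewer.read_camera(c);cv2.imwrite(f"pics/{c}_end.png",im[:,:,::-1])
    for n in("rail_left_end","rail_bend","rail_right_end","holder_mid","collar_mid","case_mid"):
        for d in viewer.pinpoint(n,c)[:1]: print(c,n,round(d["confidence"],2),world(d["at"],i))
```

```text
clear 20.9 [480.1 -99.7 379.8] F [-0.7 -0.2  0.2]
wrist rail_left_end 0.64 [518.9  32.8  97.6]
wrist rail_bend 0.76 [ 587.9 -102.    91.5]
wrist rail_right_end 0.81 [ 539.  -249.5   92.1]
wrist holder_mid 0.95 [439.1 -83.9  35.2]
wrist collar_mid 0.95 [648.7  25.2  15.6]
wrist case_mid 0.75 [ 644.6 -228.7   18.1]
side rail_left_end 0.73 [518.1  32.4  95.3]
side rail_bend 0.97 [ 589.5 -102.8   95. ]
side rail_right_end 0.76 [ 539.5 -250.2   90.7]
side holder_mid 0.8 [441.9 -82.5  33.9]
side collar_mid 0.81 [653.4  24.4  14.2]
side case_mid 0.69 [ 650.6 -226.2   12.6]
```

View pics/side_end.png

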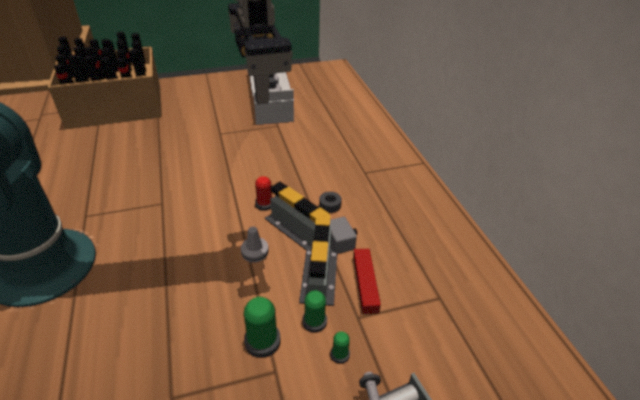

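View pics/wrist_end.png

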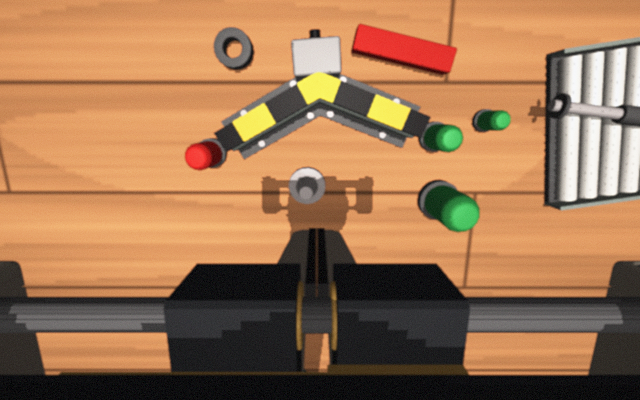

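The side view matches the first one: the holder is at (254,243), the collar at (330,201), the case at (366,280), and the rail is up at its original place. The wrist view shows the gripper clear of everything. I'm handing the job in.

```bash
python3 -c "
from cell import robot
robot.job_done()"
```

```text
the job is handed in; nothing more can be done
```

I pressed the rail at the end next to the middle-sized green post and ran along it, round the bend, to the end next to the red post. It was one stroke with no lift-off, made as six line moves with brief stops, one of them at the bend. Then I lifted clear and handed the job in at about 21 s.

- **Pressure:** at every reading the rail was about 4.7 to 5.3 mm down, taking its top as 93 mm, with 4.8 to 6.0 N of upward force. I read these only at the start, at the end of each move and at the finish, so between them they are inferred.
- **Ends:** the fingertip centre started and finished about 5 mm inside the rail ends, judged from the fitted rail pose (good to about 2 mm).
- **Final check:** the contact force is back to about zero. The rail points read about 91 to 98 mm high, which fits 93 mm to within about 5 mm. The side view shows the rail up.
- **Loose things:** the tool holder, collar and red case measured within about 6 mm of where they were, which is roughly what the camera scatter allows. They look unmoved in the side view.

No check failed. The rail fit sat about 2 mm off in the wrist view, so I shifted it by 1 mm before the stroke.

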